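Make up a tray of three tins and call for collection

TASK

Make the wooden tray up to exactly three square tins, counting the one that already stands in it: stand two of the lying tins in it upright, cap up, on its floor, and leave the third lying where it is, without knocking over the standing one or pushing the other things on the table about. When the tray is made up, call for collection: push the paddle of the spring-centred switch away from the robot, nearly as far as it goes, hold it there for a good second, and let it spring back to the middle.

Things in the scene. Friction and masses are not known exactly. Their poses are not given: they have to be found in the camera images.
- tin_a_mid (a point): Centre of a square metal tin lying on its side on the table in front of the bag sealer: 46 x 46 x 110 mm, the last 19 mm being its round black cap (39 mm across). x axis: along the tin from foot to cap, so it points up once the tin stands; at the start it is level, z up, cap roughly to the right (-y, within 0.7 rad). 0.11 to 0.22 kg, balanced about 5 mm from here towards the foot.
- tin_b_mid (a point): Centre of a square metal tin lying on its side on the table near the robot on the right: 46 x 46 x 110 mm, the last 19 mm being its round black cap (39 mm across). x axis: along the tin from foot to cap, so it points up once the tin stands; at the start it is level, z up, cap roughly to the right (-y, within 0.7 rad). 0.11 to 0.22 kg, balanced about 5 mm from here towards the foot.
- tin_c_mid (a point): Centre of a square metal tin lying on its side on the table farther away on the right: 46 x 46 x 110 mm, the last 19 mm being its round black cap (39 mm across). x axis: along the tin from foot to cap, so it points up once the tin stands; at the start it is level, z up, cap roughly to the right (-y, within 0.7 rad). 0.11 to 0.22 kg, balanced about 5 mm from here towards the foot.
- tin_d_mid (a point): Centre of the fourth such tin (the same size), which already stands upright, cap up, on the tray floor; its x axis (foot to cap) points straight up, so this point is 55 mm above the tray floor.
- tray: Low open plywood tray, fixed to the table, 290 mm (its x) x 140 mm (its y) x 28 mm high, walls and floor 7 mm thick, so inside 276 x 126 mm and 21 mm deep. Origin at the centre of its underside on the table, z up. x points roughly away from the robot (turned 0.05 to 0.3 rad). The standing tin is at its far (+x) end, within 15 mm of y = 0.
- paddle (a point): Centre of the black paddle of the call switch: 13 mm thick (switch x) x 32 mm wide (switch y) x 36 mm high, on a thin stem, its centre 56 mm from the pivot along the stem (92 mm above the table when it stands upright). x axis: the direction of the push, roughly away from the robot (turned -0.2 to 0.5 rad); y: along the pivot axis.
- switch_pivot (a point): Pivot of the switch, in the top of its fixed grey box (56 x 70 x 34 mm) to the left of the tray, 36 mm above the table. Its x axis is level and points in the direction of the push, away from the robot.
- call_switch (a joint): Angle of the switch in rad: 0 upright in the middle, positive leaning away from the robot (x of switch_pivot), stops at -0.5 and 0.5. A spring of 0.45 N m/rad brings it back to the middle: some 4 N at the paddle hold it at 0.5.
- marker_black: White marker pen with black cap, 128 mm long (its y), 17 mm thick, lying between the lying tins; origin at the centre of its underside. Leave it alone.
- tape_roll: Roll of tape lying flat, 101 mm across, 18 mm high, back right; origin at the centre of its underside. Leave it alone.

How it is judged:
On the way, in this order (a step that is already met when the one before it is completed fails the run):
1. exactly three tins stand upright in the tray, released, and the spare one lies where it was (x of tin_d_mid in the frame of tray between -0.13 and 0.13 m and y of tin_d_mid in the frame of tray between -0.055 and 0.055 m and z of tin_d_mid in the frame of tray between 0.055 and 0.069 m and angle between tin_d_mid's own x axis and vertical below 0.09 rad and linear speed of tin_d below 0.03 m/s and contact force between tin_d and the fingers below 0.05 N and (((distance of tin_a_mid from where it was at the start of the episode below 0.04 m and angle between tin_a_mid's own x axis and vertical above 1.45 rad) and (x of tin_b_mid in the frame of tray between -0.13 and 0.13 m and y of tin_b_mid in the frame of tray between -0.055 and 0.055 m and z of tin_b_mid in the frame of tray between 0.055 and 0.069 m and angle between tin_b_mid's own x axis and vertical below 0.09 rad and linear speed of tin_b below 0.03 m/s and contact force between tin_b and the fingers below 0.05 N) and (x of tin_c_mid in the frame of tray between -0.13 and 0.13 m and y of tin_c_mid in the frame of tray between -0.055 and 0.055 m and z of tin_c_mid in the frame of tray between 0.055 and 0.069 m and angle between tin_c_mid's own x axis and vertical below 0.09 rad and linear speed of tin_c below 0.03 m/s and contact force between tin_c and the fingers below 0.05 N)) or ((x of tin_a_mid in the frame of tray between -0.13 and 0.13 m and y of tin_a_mid in the frame of tray between -0.055 and 0.055 m and z of tin_a_mid in the frame of tray between 0.055 and 0.069 m and angle between tin_a_mid's own x axis and vertical below 0.09 rad and linear speed of tin_a below 0.03 m/s and contact force between tin_a and the fingers below 0.05 N) and (distance of tin_b_mid from where it was at the start of the episode below 0.04 m and angle between tin_b_mid's own x axis and vertical above 1.45 rad) and (x of tin_c_mid in the frame of tray between -0.13 and 0.13 m and y of tin_c_mid in the frame of tray between -0.055 and 0.055 m and z of tin_c_mid in the frame of tray between 0.055 and 0.069 m and angle between tin_c_mid's own x axis and vertical below 0.09 rad and linear speed of tin_c below 0.03 m/s and contact force between tin_c and the fingers below 0.05 N)) or ((x of tin_a_mid in the frame of tray between -0.13 and 0.13 m and y of tin_a_mid in the frame of tray between -0.055 and 0.055 m and z of tin_a_mid in the frame of tray between 0.055 and 0.069 m and angle between tin_a_mid's own x axis and vertical below 0.09 rad and linear speed of tin_a below 0.03 m/s and contact force between tin_a and the fingers below 0.05 N) and (x of tin_b_mid in the frame of tray between -0.13 and 0.13 m and y of tin_b_mid in the frame of tray between -0.055 and 0.055 m and z of tin_b_mid in the frame of tray between 0.055 and 0.069 m and angle between tin_b_mid's own x axis and vertical below 0.09 rad and linear speed of tin_b below 0.03 m/s and contact force between tin_b and the fingers below 0.05 N) and (distance of tin_c_mid from where it was at the start of the episode below 0.04 m and angle between tin_c_mid's own x axis and vertical above 1.45 rad)))), for 0.2 s.
2. the switch is held over, away from the robot (beyond 0.35 rad), for 0.7 s (value of joint call_switch above 0.35 rad), for 0.7 s.
At the end, for the whole second after the job is handed in: Three tins, among them the one that was there, stand upright (within 0.09 rad), cap up, on the tray floor inside its walls, released and at rest; the fourth still lies within 40 mm of where it was; the switch has come back to the middle (within 0.08 rad) (all of step 1 and value of joint call_switch between -0.08 and 0.08 rad); the robot touches nothing.
It fails at once if the tin that stood in the tray is knocked over (angle between tin_d_mid's own x axis and vertical above 0.5 rad).
It fails at once if the switch is pushed the wrong way, towards the robot (value of joint call_switch below -0.25 rad).
It fails at once if the marker or the tape roll is pushed about (more than 50 mm) (distance of any of marker_black, tape_roll from where it was at the start of the episode above 0.05 m).
It also fails if it takes over 72 s, if anything falls off the work surface, if the arm or the gripper's body presses on something with over 40 N, if the wrist force passes 120 N, or if a joint passes its speed limit or range.

ROBOT

A 6-joint arm with a two-finger parallel gripper is mounted at the origin on a cart in front of the work surface, level with it; the furniture and walls round the work are solid. World frame = base frame: x ahead of the robot, y to its left, z up, the work surface at z = 0. Lengths are in m, angles in rad, forces in N, time in s.
With the tool pointing down it reaches from about 0.275 to 0.75 m from the base axis. Payload 10.2 kg.
Tool frame: the origin (TCP) lies at the very end of the fingers, on their centre line; the grasp point (between the pads) lies 19 mm behind it; z points along the fingers, y is the line along which they close (so a half turn about z gives the same grasp; the last joint's range is limited). The gripper opens to 85 mm and grips with 20 to 120 N. Pads are 22 mm wide; open, the fingers measure 114 mm over their backs; the gripper's body (76 mm by 85 mm) begins 54 mm behind the grasp point. The pads swing forward as they close: fully open they stand 13 mm farther back than shut.
Start: joints at [-1.349, 0.313, 1.498, -0, 1.331, -0.223], TCP at [0.226, -0.474, 0.21] pointing down, gripper open.
Joint ranges: [-2.94, 2.94], [-0.97, 2.17], [0.19, 2.56], [-1.23, 4.37], [0.02, 3.11], [-2.88, 2.88]. Speed limits (rad/s): [2.39, 2.39, 3.01, 3.14, 3.14, 3.14].

INTERFACE

Orientations are given as a unit quaternion [x, y, z, w].
In Python, from rig import ctrl, get_image gives the robot as it stands.
- The arm moves only by the shell command python3 -m pendant 'ROWS' [FORCE]. ROWS is JSON, a list of rows, each an object with "dr": the turn, a rotation vector about the world's x, y, z in degrees, a list of three; "dp": the shift along the world's x, y, z in mm, a list of three; "claw": the finger opening in mm, from 0 to 85.4. In form: [{"dr": [ax, ay, az], "dp": [x, y, z], "claw": claw}, ...]. A call has 1 to 20 rows; each row shifts and turns the commanded pose from where the row before left it; what a row does not reach is not made up. A row lasts 1/8 s, in which the tool goes at most 62.5 mm and 10.7 degrees, less where a joint would pass 70% of its speed; a pose out of reach is approached as far as the arm can. A call is refused whole if a number of a shift passes 62.5 or a number of a turn 10.7, either way. A call with a gripper value outside its range is refused whole. The fingers move at their own pace and stop on an object; FORCE is the grip in N (left out, the last holds). Time passes only in rows, so rows that do not move let the fingers close. It gives the time, the measured TCP pose, the force, the opening and the grip force at its end, in the units of the state.
- ctrl.get_state(): the state, without advancing time (a new reading comes with each control period).
- get_image(name): name is "scene" or "top"; returns a dict with "pixels" (420x560x3 uint8, blue, green, red), "vertical_fov" (degrees; the focal length in pixels is half the picture's height over the tangent of half this angle, whatever the lens; pixels are square), "cx", "cy" (the principal point, pixels), "rvec" (rotation vector, rad) and "tvec" (3), from world to camera coordinates, as OpenCV has them. Camera axes: x right, y down, z forward; pixel columns grow to the right and rows downward; lengths in m; the calibration is good to about 2 mm. A picture is of the moment at which its call begins. There is no depth.
- ctrl.close_job(): hands the job in; it is judged then, once.
The state is a dict: "time_s": time; "joint_positions": joint angles; "dq": joint speeds; "joint_torque": joint torques, N m; "position": TCP position; "eef_rot": TCP orientation; "force": force on the tool from outside, world axes, zero at the start; "moment": the same for the moment, N m; "gripper_width": finger opening in m; "grip_force": force on a finger pad.
Only numpy, scipy, OpenCV 4.12 (cv2) and the standard library are available. Lean on these libraries where they do the work, as an engineer would, in place of code of your own. Each camera call takes 0.05 s, during which the arm holds its last target. There are 200 camera calls.

## Working session

There is one attempt and no reset: what is moved stays moved. The work goes in short steps, Python scripts to look and compute and a shell command to move; the robot and the scene stay as the last step left them, time stands still between calls to the robot, and variables do not carry over. Pictures are saved under pics/ and viewed, at most 10 in all, crops included, and the job is handed in when it is done.

```bash
mkdir -p pics; ls; cat > h.py <<'E'
import cv2, numpy as np
from rig import ctrl, get_image
def snap(name, fn=None):
    im=get_image(name)
    if fn: cv2.imwrite('pics/'+fn, im['pixels'])
    return im
def cam(im):
    R=cv2.Rodrigues(np.array(im['rvec'],float))[0]; t=np.array(im['tvec'],float).ravel()
    f=210/np.tan(np.radians(im['vertical_fov'])/2)
    K=np.array([[f,0,im['cx']],[0,f,im['cy']],[0,0,1]])
    return K,R,t
def onplane(im,uv,z):
    K,R,t=cam(im); uv=np.atleast_2d(np.array(uv,float))
    d=(np.linalg.inv(K)@np.c_[uv,np.ones(len(uv))].T).T@R
    c=-R.T@t
    return c+d*((z-c[2])/d[:,2])[:,None]
def proj(im,P):
    K,R,t=cam(im); p=(K@(R@np.atleast_2d(P).T+t[:,None])).T
    return p[:,:2]/p[:,2:]
E
python3 - <<'E'
from h import *
for n in('scene','top'):
    im=snap(n,n+'0.png'); K,R,t=cam(im); print(n,K[0,0],im['cx'],im['cy'],(-R.T@t).round(3),R[2].round(3), [k for k in im if k!='pixels'])
s=ctrl.get_state(); print(s)
E
```

```text
pics
scene 442.3721910212175 273.09099859918643 212.51649592992905 [0.168 0.752 0.783] [ 0.404 -0.6   -0.691] ['vertical_fov', 'cx', 'cy', 'rvec', 'tvec']
top 470.56309473481747 278.6139224253521 211.02407122140036 [0.367 0.118 1.281] [ 0.164  0.008 -0.986] ['vertical_fov', 'cx', 'cy', 'rvec', 'tvec']
{'time_s': 0.1, 'joint_positions': array([-1.34939790e+00,  3.13384230e-01,  1.49835046e+00,  1.19274933e-06,
        1.33099780e+00, -2.23355303e-01]), 'dq': array([ 0.00037264, -0.00151531, -0.00235927,  0.00051331,  0.00024328,
        0.0011221 ]), 'joint_torque': array([ 1.94962631e-03, -4.12899613e+01, -2.60142785e+01, -1.50646292e-04,
        3.04750785e-03,  4.27396699e-06]), 'position': array([ 0.22582817, -0.47367243,  0.20990135]), 'eef_rot': array([ 9.75375864e-01,  2.20548406e-01,  1.13685817e-06, -5.69917000e-04]), 'force': array([-0.01022707,  0.3881727 ,  0.29556773]), 'moment': array([ 0.01482086, -0.0054249 , -0.05505505]), 'grip_force': 0.0, 'gripper_width': 0.08537859586904037}
```

View pics/scene0.png

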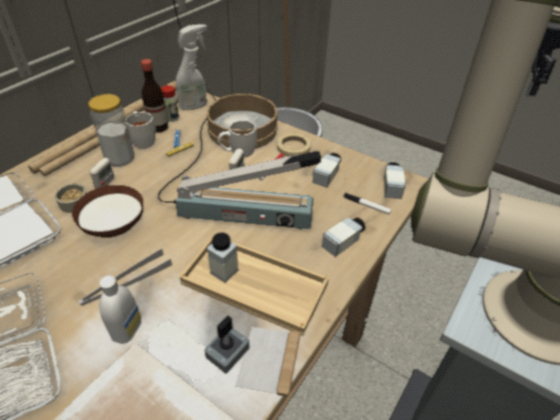

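View pics/top0.png

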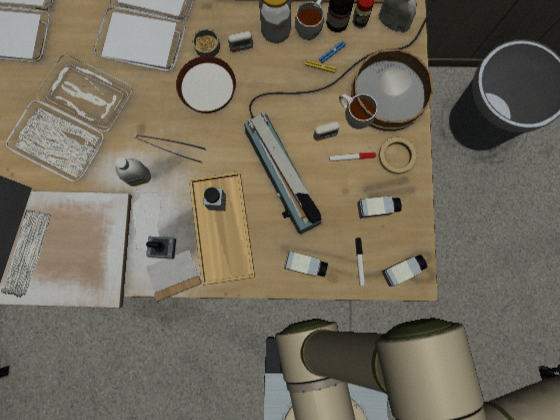

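The scene view shows the tray with the standing tin (222,255), the switch (225,345), and the lying tins at (343,236), (327,168) and (395,180). In the top view, the tray spans about (192,176) to (254,287), with d's cap at (211,192). Tin a is at (306,263), b at (405,269), c at (380,206), the marker at (361,260), the tape at (398,155) and the paddle at (153,244). Next I'll crop closer to get edges.

```bash
python3 - <<'E'
from h import *
p=cv2.imread('pics/top0.png')
def crop(x0,x1,y0,y1,k,fn):
    c=cv2.resize(p[y0:y1,x0:x1],None,fx=k,fy=k,interpolation=cv2.INTER_CUBIC)
    for x in range((x0+9)//10*10,x1,10): cv2.line(c,((x-x0)*k,0),((x-x0)*k,8),(0,0,255),1); cv2.putText(c,str(x),((x-x0)*k,20),0,.35,(0,0,255),1)
    for y in range((y0+9)//10*10,y1,10): cv2.line(c,(0,(y-y0)*k),(8,(y-y0)*k),(0,0,255),1); cv2.putText(c,str(y),(8,(y-y0)*k),0,.35,(0,0,255),1)
    cv2.imwrite('pics/'+fn,c)
crop(278,434,190,292,5,'tins.png'); crop(135,265,165,294,4,'tray.png')
E
```

```text
(no output)
```

View pics/tins.png

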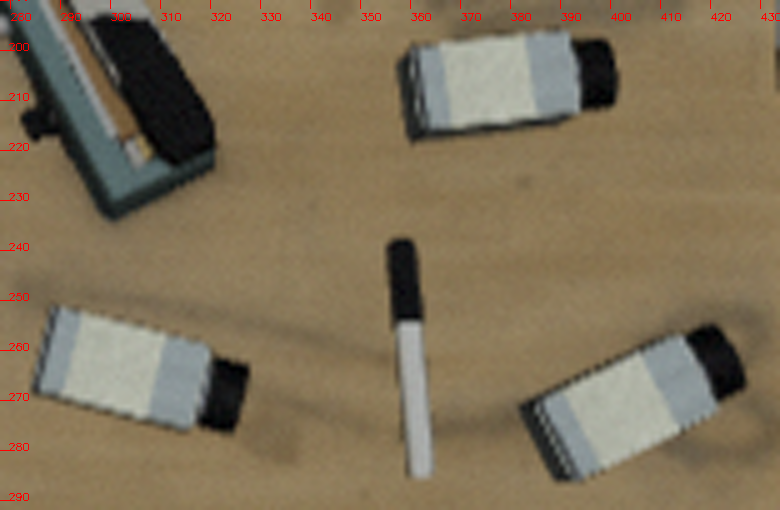

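View pics/tray.png

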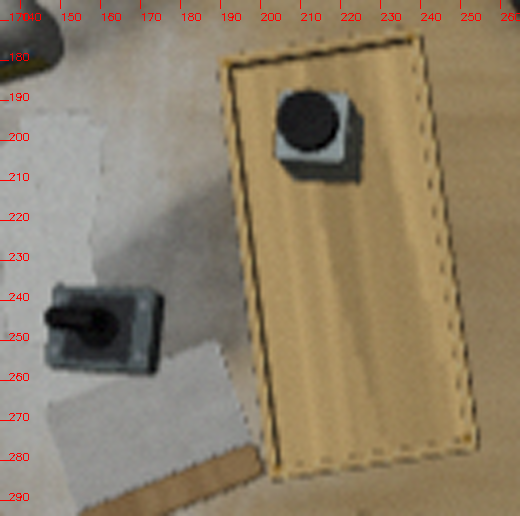

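Tin corners are readable: a is (289,251), (320,259), (316,276), (285,268); b and c are similar. The tray rim corners are (190,181), (240,174), (254,276), (203,285). d's cap is at (212,195) and the switch box top spans (147,236) to (175,259).

```bash
cat > m.py <<'E'
from h import *
im=get_image('top'); np.set_printoptions(precision=4,suppress=True)
T={'a':[(289.4,251.4),(285.4,268.4),(320,258.6),(316,276.2)],'b':[(386,270.6),(394,286),(414.6,256.6),(422,271)],'c':[(360.8,199),(362.6,216.2),(393,196),(394.6,212.6)]}
for k,v in T.items():
    P=onplane(im,v,.046)[:,:2]; f=P[:2].mean(0); c=P[2:].mean(0); u=(c-f)/np.linalg.norm(c-f)
    print(k,'mid',f+.055*u,(f+c)/2+.0095*u,'yaw',np.degrees(np.arctan2(u[1],u[0])),'len',np.linalg.norm(c-f),'w',np.linalg.norm(P[0]-P[1]),np.linalg.norm(P[2]-P[3]))
P=onplane(im,[(190,180.75),(240,174.25),(254.5,276.25),(203,285)],.028)[:,:2]
print('tray',P,P.mean(0)); 
for i in range(4):
    d=P[(i+1)%4]-P[i]; print(np.linalg.norm(d),np.degrees(np.arctan2(d[1],d[0])))
d=onplane(im,(212,195.25),.117)[0,:2]; print('d',d)
P=onplane(im,[(147.5,236.2),(175.7,237),(174.2,258.7),(147,257)],.034)[:,:2]; print('box',P,P.mean(0))
for i in range(4):
    d=P[(i+1)%4]-P[i]; print(np.linalg.norm(d),np.degrees(np.arctan2(d[1],d[0])))
E
python3 m.py
```

```text
a mid [0.4303 0.0501] [0.4313 0.0545] yaw -102.93645905201593 len 0.08206797761065326 w 0.04554585471016748 0.04692508908563031
b mid [ 0.4239 -0.2118] [ 0.4223 -0.2087] yaw -62.71061919335534 len 0.08393824117788085 w 0.043986553113293754 0.04123956265284702
c mid [ 0.5904 -0.147 ] [ 0.5901 -0.1445] yaw -83.2998250679475 len 0.08610104412965293 w 0.04658088496805501 0.0449856446091539
tray [[0.6554 0.3719]
 [0.6753 0.2358]
 [0.3994 0.1899]
 [0.3747 0.325 ]] [0.5262 0.2807]
0.13758604753962544 -81.65123851734772
0.27971502537657433 -170.54577808087737
0.1373556612962651 100.37444797180854
0.2845754933839855 9.499018328463647
d [0.5981 0.2967]
box [[0.5011 0.4774]
 [0.4999 0.4019]
 [0.4423 0.403 ]
 [0.4457 0.4754]] [0.4723 0.4394]
0.07541783495120144 -90.84906169583584
0.05769037518602542 178.92565085475002
0.07241809300569926 87.24247206709032
0.05534973107322442 2.064172022571443
```

```bash
cat > g.py <<'E'
# usage: g.py x y az tilt  [s] : delta from measured pose to a pose holding a tin axis u (azimuth az deg), tilt = tool lean from vertical (body to cap side)
import sys; from h import *; from scipy.spatial.transform import Rotation as Ro
def goal(mid,az,lift,th=45,s=.010):
    """tin mid; axis azimuth az; lift=0 lying, 90 standing"""
    u=np.array([np.cos(np.radians(az)),np.sin(np.radians(az)),0]); zt=np.array([0,0,1.]); a=np.cross(zt,u)
    R0=np.c_[np.cross(-a,-zt),-a,-zt]   # tool y = -a, z down
    q=Ro.from_rotvec(np.radians(th-lift)*a)*Ro.from_matrix(R0)
    ax=Ro.from_rotvec(-np.radians(lift)*a).apply(u)
    return np.array(mid)+s*ax+.019*q.as_matrix()[:,2], q
def delta(p,q):
    st=ctrl.get_state(); r=Ro.from_quat(st['eef_rot'])
    print('t',st['time_s'],'pos',np.round(st['position'],4),'dp mm',((p-st['position'])*1000).round(1),'dr deg',np.degrees((q*r.inv()).as_rotvec()).round(1),'F',np.round(st['force'],1),'w',round(st['gripper_width'],4),'q',np.round(st['joint_positions'],2))
if __name__=='__main__':
    v=list(map(float,sys.argv[1:])); delta(*goal(v[:3],v[3],v[4],*v[5:]))
E
python3 g.py .423 -.21 .025 -62.7 0
python3 -m pendant '[{"dr":[0,0,7.6],"dp":[16,22,-4],"claw":85},{"dr":[0,0,7.6],"dp":[16,22,-4],"claw":85},{"dr":[0,0,7.6],"dp":[16,22,-4],"claw":85},{"dr":[0,0,7.6],"dp":[16,22,-4],"claw":85},{"dr":[0,0,7.6],"dp":[16,22,-4],"claw":85},{"dr":[0,0,7.6],"dp":[16,22,-4],"claw":85},{"dr":[0,0,7.6],"dp":[16,22,-4],"claw":85},{"dr":[0,0,7.6],"dp":[16,22,-4],"claw":85},{"dr":[0,0,7.6],"dp":[16,22,-4],"claw":85},{"dr":[0,0,7.6],"dp":[16,22,-4],"claw":85},{"dr":[0,0,7.6],"dp":[16,22,-4],"claw":85},{"dr":[0,0,7.6],"dp":[16,22,-4],"claw":85}]' 80
python3 g.py .423 -.21 .025 -62.7 0
```

```text
t 0.15 pos [ 0.2258 -0.4737  0.21  ] dp mm [ 195.6  266.7 -198.4] dr deg [ 15.8  47.  -83.2] F [ 0.1  0.2 -0.5] w 0.0856 q [-1.35  0.31  1.5   0.    1.33 -0.22]
time_s: 1.65
position: [0.4183, -0.2091, 0.1621]
eef_rot: [0.523, 0.852, 0.0, -0.0]
force: [1.1, -0.6, -0.3]
gripper_width: 0.085
grip_force: 0.0
t 1.65 pos [ 0.4183 -0.2091  0.1621] dp mm [   3.2    2.1 -150.6] dr deg [ -31.4   61.2 -166. ] F [ 1.1 -0.6 -0.3] w 0.085 q [-0.71  0.23  1.73  0.    1.17 -1.18]
```

```bash
sed -i 's/R0=.*/R0=np.c_[np.cross(a,-zt),a,-zt]/' g.py
python3 -m pendant '[{"dr":[8,4.1,0],"dp":[0,0,-10],"claw":85},{"dr":[8,4.1,0],"dp":[0,0,-10],"claw":85},{"dr":[8,4.1,0],"dp":[0,0,-10],"claw":85},{"dr":[8,4.1,0],"dp":[0,0,-10],"claw":85},{"dr":[8,4.1,0],"dp":[0,0,-10],"claw":85},{"dr":[0,0,0],"dp":[0,0,0],"claw":85}]'
python3 g.py .423 -.21 .025 -62.7 0; python3 -c "
from h import *
im=snap('top','p1.png'); p=im['pixels']; cv2.imwrite('pics/p1.png',cv2.resize(p[180:380,300:560],None,fx=3,fy=3))"
```

```text
time_s: 2.4
position: [0.4174, -0.2101, 0.1098]
eef_rot: [0.485, 0.785, 0.199, -0.329]
force: [-0.1, 0.1, -0.2]
gripper_width: 0.0849
grip_force: 0.0
t 2.4 pos [ 0.4174 -0.2101  0.1098] dp mm [  4.1   3.2 -98.3] dr deg [ 0.  -0.5  0.5] F [-0.1  0.1 -0.2] w 0.0849 q [-0.83  0.73  1.33  0.19  1.84 -1.32]
```

View pics/p1.png

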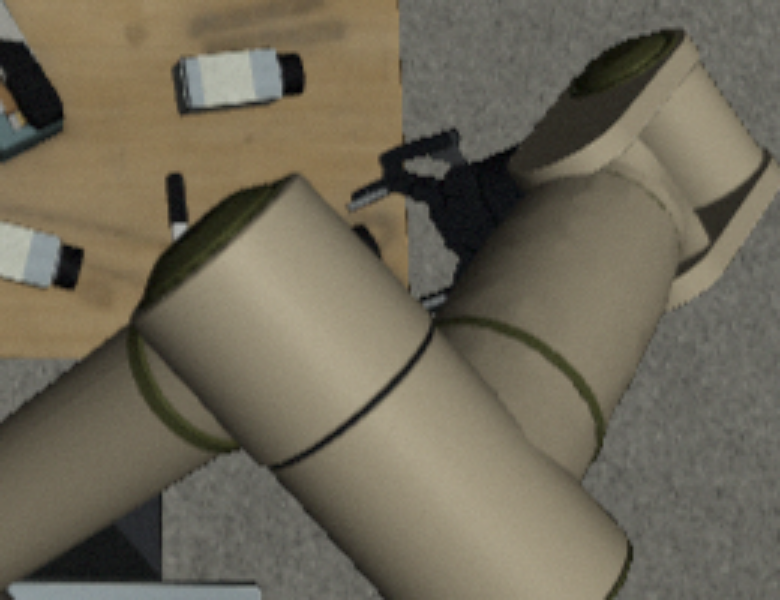

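The fingers straddle tin b: the tips are at px (417,248) and (443,280), and the cap shows between them. Next I lower and grip.

```bash

python3 -m pendant '[{"dr":[0,0,0],"dp":[1,1,-20],"claw":85},{"dr":[0,0,0],"dp":[1,1,-20],"claw":85},{"dr":[0,0,0],"dp":[1,1,-20],"claw":85},{"dr":[0,0,0],"dp":[1,0,-18],"claw":85},{"dr":[0,0,0],"dp":[0,0,-12],"claw":85},{"dr":[0,0,0],"dp":[0,0,-7],"claw":85},{"dr":[0,0,0],"dp":[0,0,0],"claw":85}]'
python3 g.py .423 -.21 .025 -62.7 0
```

```text
time_s: 3.32
position: [0.4218, -0.2069, 0.0152]
eef_rot: [0.485, 0.786, 0.198, -0.327]
force: [0.5, 0.1, -0.0]
gripper_width: 0.0847
grip_force: 0.0
t 3.325 pos [ 0.4218 -0.2069  0.0152] dp mm [-0.4 -0.  -3.6] dr deg [ 0.2 -0.3  0.5] F [ 0.5  0.1 -0. ] w 0.0847 q [-0.82  0.87  1.36  0.19  1.68 -1.35]
```

```bash

python3 -m pendant '[{"dr":[0,0,0],"dp":[0,0,0],"claw":40},{"dr":[0,0,0],"dp":[0,0,0],"claw":40},{"dr":[0,0,0],"dp":[0,0,0],"claw":40},{"dr":[0,0,0],"dp":[0,0,0],"claw":40},{"dr":[0,0,0],"dp":[0,0,0],"claw":40},{"dr":[0,0,0],"dp":[0,0,0],"claw":40}]' 80
python3 -m pendant '[{"dr":[0,0,0],"dp":[0,0,8],"claw":40},{"dr":[0,0,0],"dp":[0,0,25],"claw":40},{"dr":[0,0,0],"dp":[0,0,30],"claw":40},{"dr":[0,0,0],"dp":[0,0,30],"claw":40},{"dr":[0,0,0],"dp":[0,0,30],"claw":40},{"dr":[0,0,0],"dp":[0,0,20],"claw":40}]' 
python3 g.py .423 -.21 .170 -62.7 90
```

```text
time_s: 4.08
position: [0.4222, -0.2074, 0.0161]
eef_rot: [0.485, 0.787, 0.198, -0.326]
force: [1.0, -3.1, 6.4]
gripper_width: 0.0439
grip_force: 82.4
time_s: 4.82
position: [0.4219, -0.2069, 0.1597]
eef_rot: [0.485, 0.787, 0.198, -0.326]
force: [0.5, 0.6, -1.7]
gripper_width: 0.0438
grip_force: 81.6
t 4.825 pos [ 0.4219 -0.2069  0.1597] dp mm [  7.3 -15.1   6.8] dr deg [-79.9 -41.1   0.6] F [ 0.5  0.6 -1.7] w 0.0438 q [-0.82  0.67  1.29  0.21  1.93 -1.29]
```

```bash

python3 -m pendant '[{"dr":[-8,-4.1,0],"dp":[0,0,8],"claw":40},{"dr":[-8,-4.1,0],"dp":[0,0,8],"claw":40},{"dr":[-8,-4.1,0],"dp":[0,0,8],"claw":40},{"dr":[-8,-4.1,0],"dp":[0,0,8],"claw":40},{"dr":[-8,-4.1,0],"dp":[0,0,8],"claw":40},{"dr":[-8,-4.1,0],"dp":[0,0,8],"claw":40},{"dr":[-8,-4.1,0],"dp":[0,0,8],"claw":40},{"dr":[-8,-4.1,0],"dp":[0,0,8],"claw":40},{"dr":[-8,-4.1,0],"dp":[0,0,8],"claw":40},{"dr":[-8,-4.1,0],"dp":[0,0,8],"claw":40}]' 
python3 g.py .521 .280 .20 15 90; python3 -c "
from h import *
im=snap('scene','p2.png')"
```

```text
time_s: 6.08
position: [0.421, -0.2068, 0.2381]
eef_rot: [0.486, 0.788, -0.197, 0.323]
force: [0.3, -1.5, -1.9]
gripper_width: 0.044
grip_force: 81.7
t 6.075 pos [ 0.421  -0.2068  0.2381] dp mm [113.  490.3 -41.5] dr deg [-0.5 -0.4 78.3] F [ 0.3 -1.5 -1.9] w 0.044 q [-0.46 -0.07  2.08 -0.8   0.63 -0.38]
```

View pics/p2.png

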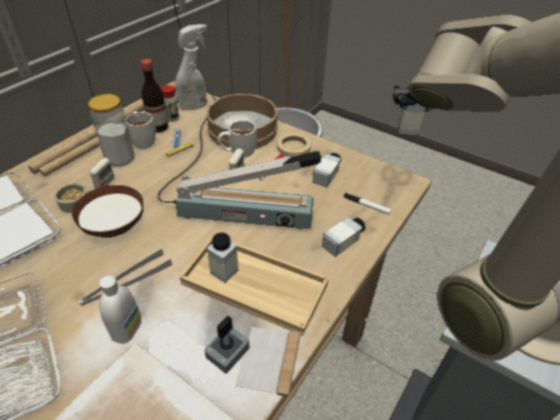

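The held tin is upright at (411,115), and the rest of the table is untouched. Now to carry it over to the tray.

```bash

python3 -m pendant '[{"dr":[0,0,2],"dp":[4,20,0],"claw":40},{"dr":[0,0,4],"dp":[8,40,0],"claw":40},{"dr":[0,0,4],"dp":[10,45,0],"claw":40},{"dr":[0,0,4],"dp":[10,45,0],"claw":40},{"dr":[0,0,4],"dp":[10,45,0],"claw":40},{"dr":[0,0,4],"dp":[10,45,0],"claw":40},{"dr":[0,0,4],"dp":[10,45,0],"claw":40},{"dr":[0,0,4],"dp":[10,45,0],"claw":40},{"dr":[0,0,4],"dp":[10,45,0],"claw":40},{"dr":[0,0,4],"dp":[10,45,0],"claw":40},{"dr":[0,0,4],"dp":[8,40,0],"claw":40},{"dr":[0,0,2],"dp":[4,25,0],"claw":40}]' 
python3 g.py .511 .279 .062 -15 90; python3 -c "
from h import *
im=snap('scene','p3.png')"
```

```text
time_s: 7.62
position: [0.525, 0.2788, 0.2369]
eef_rot: [0.155, 0.914, -0.061, 0.37]
force: [-0.5, -0.7, -1.5]
gripper_width: 0.0441
grip_force: 82.0
t 7.625 pos [0.525  0.2788 0.2369] dp mm [  -1.1   -3.3 -178.4] dr deg [-0.4 -0.9  4.2] F [-0.5 -0.7 -1.5] w 0.0441 q [ 0.54  0.27  1.69 -0.82  0.81 -0.22]
```

View pics/p3.png

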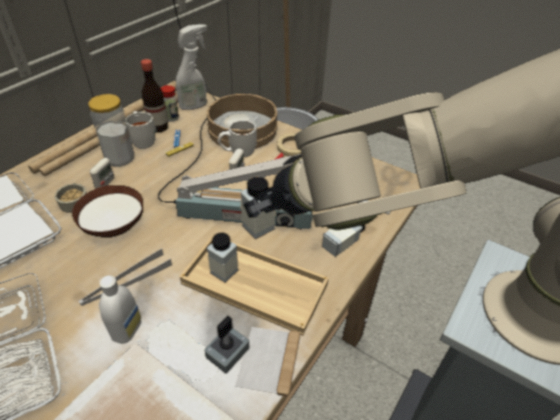

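```bash
python3 -c "
from h import *
from g import *
im=get_image('scene')
p,q=goal([.511,.279,.062],-19,90); mid=np.array([.5122,.2823,.2404])
print(proj(im,[mid+[0,0,.055],mid,mid-[0,0,.055]]))
p=im['pixels']; cv2.imwrite('pics/p4.png',cv2.resize(p[165:300,170:320],None,fx=4,fy=4,interpolation=cv2.INTER_CUBIC))"
```

```text
[[260.11762849 183.60059195]
 [260.25430938 207.08057021]
 [260.37853553 228.42098844]]
```

View pics/p4.png

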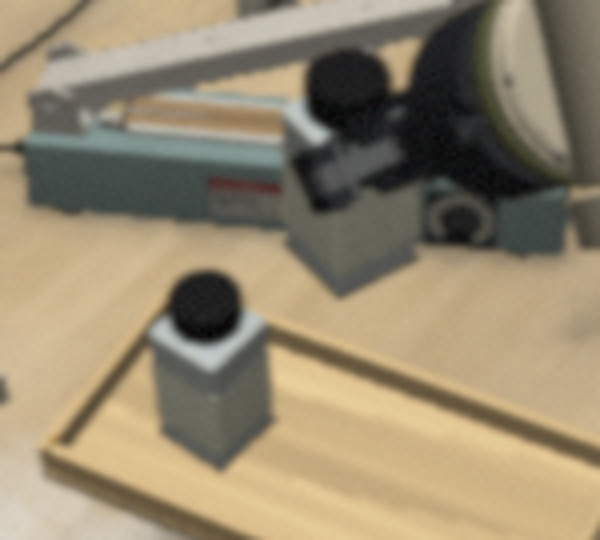

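The held tin is upright (cap (257,184), foot centre (258,227)), and d is untouched. Now to lower it.

```bash

python3 -m pendant '[{"dr":[-0.2,-0.5,2],"dp":[-3,-3,-20],"claw":40},{"dr":[-0.2,-0.4,2],"dp":[-2,-3,-30],"claw":40},{"dr":[0,0,0],"dp":[0,0,-30],"claw":40},{"dr":[0,0,0],"dp":[0,0,-30],"claw":40},{"dr":[0,0,0],"dp":[0,0,-25],"claw":40},{"dr":[0,0,0],"dp":[0,0,-15],"claw":40},{"dr":[0,0,0],"dp":[0,0,-10],"claw":40},{"dr":[0,0,0],"dp":[0,0,-4],"claw":40},{"dr":[0,0,0],"dp":[0,0,0],"claw":40}]' 
python3 g.py .507 .276 .062 -15 90
```

```text
time_s: 8.85
position: [0.5232, 0.2777, 0.0855]
eef_rot: [0.126, 0.919, -0.053, 0.37]
force: [0.2, -0.0, -1.9]
gripper_width: 0.0442
grip_force: 82.1
t 8.85 pos [0.5232 0.2777 0.0855] dp mm [ -3.2  -5.1 -27. ] dr deg [-0.1 -1.1  0.7] F [ 0.2 -0.  -1.9] w 0.0442 q [ 0.52  0.48  1.87 -1.23  0.56  0.24]
```

The arm stopped at joint 4's limit (-1.23), so I'll raise, yaw the tool round to approach from the right instead, and come down again.

```bash

python3 -m pendant '[{"dr":[0,0,0],"dp":[0,0,20],"claw":40},{"dr":[0,0,0],"dp":[0,0,35],"claw":40},{"dr":[0,0,0],"dp":[0,0,40],"claw":40},{"dr":[0,0,0],"dp":[0,0,40],"claw":40},{"dr":[0,0,0],"dp":[0,0,40],"claw":40},{"dr":[0,0,0],"dp":[0,0,25],"claw":40},{"dr":[0,0,5],"dp":[0,0,0],"claw":40},{"dr":[0,0,7],"dp":[0,0,0],"claw":40},{"dr":[0,0,7],"dp":[0,0,0],"claw":40},{"dr":[0,0,7],"dp":[0,0,0],"claw":40},{"dr":[0,0,7],"dp":[0,0,0],"claw":40},{"dr":[0,0,7],"dp":[0,0,0],"claw":40},{"dr":[0,0,7],"dp":[0,0,0],"claw":40},{"dr":[0,0,7],"dp":[0,0,0],"claw":40},{"dr":[0,0,7],"dp":[0,0,0],"claw":40},{"dr":[0,0,7],"dp":[0,0,0],"claw":40},{"dr":[0,0,7],"dp":[0,0,0],"claw":40},{"dr":[0,0,0],"dp":[0,0,0],"claw":40}]' 
python3 g.py .501 .285 .062 60 90
```

```text
time_s: 11.1
position: [0.5224, 0.2764, 0.2827]
eef_rot: [-0.425, 0.827, 0.166, 0.328]
force: [-0.1, 0.4, -1.6]
gripper_width: 0.0441
grip_force: 82.2
t 11.1 pos [0.5224 0.2764 0.2827] dp mm [ -14.6   20.3 -224.2] dr deg [ 1.7 -0.8  5.7] F [-0.1  0.4 -1.6] w 0.0441 q [ 0.02  0.1   1.77  0.76  0.92 -2.87]
```

Joint 6 is at its limit on that side. I'll swing back to a heading of about -40°, where joint 4 has more room.

```bash

python3 -m pendant '[{"dr":[0,0,-6],"dp":[0,0,0],"claw":40},{"dr":[0,0,-8],"dp":[0,0,0],"claw":40},{"dr":[0,0,-8],"dp":[0,0,0],"claw":40},{"dr":[0,0,-8],"dp":[0,0,0],"claw":40},{"dr":[0,0,-8],"dp":[0,0,0],"claw":40},{"dr":[0,0,-8],"dp":[0,0,0],"claw":40},{"dr":[0,0,-8],"dp":[0,0,0],"claw":40},{"dr":[0,0,-8],"dp":[0,0,0],"claw":40},{"dr":[0,0,-8],"dp":[0,0,-10],"claw":40},{"dr":[0,0,-8],"dp":[0,0,-15],"claw":40},{"dr":[0,0,-8],"dp":[0,0,-20],"claw":40},{"dr":[0,0,-8],"dp":[0,0,-20],"claw":40},{"dr":[0,0,0],"dp":[0,0,-20],"claw":40},{"dr":[0,0,0],"dp":[0,0,-15],"claw":40},{"dr":[0,0,0],"dp":[0,0,0],"claw":40}]' 
python3 g.py .503 .275 .062 -40 90
```

```text
time_s: 12.98
position: [0.5193, 0.2764, 0.1779]
eef_rot: [0.246, 0.901, -0.097, 0.344]
force: [-1.6, -0.4, -2.0]
gripper_width: 0.0441
grip_force: 82.3
t 12.975 pos [0.5193 0.2764 0.1779] dp mm [  -6.   -10.  -119.4] dr deg [-1.6 -2.7 -9.3] F [-1.6 -0.4 -2. ] w 0.0441 q [ 0.57  0.4   1.66 -0.86  0.91  0.02]
```

```bash

python3 -m pendant '[{"dr":[-0.8,-1.2,-6],"dp":[-3,-5,0],"claw":40},{"dr":[-0.8,-1.2,-6],"dp":[-3,-5,0],"claw":40},{"dr":[0,0,-5],"dp":[0,0,-20],"claw":40},{"dr":[0,0,0],"dp":[0,0,-25],"claw":40},{"dr":[0,0,0],"dp":[0,0,-25],"claw":40},{"dr":[0,0,0],"dp":[0,0,-15],"claw":40},{"dr":[0,0,0],"dp":[0,0,0],"claw":40}]' 
python3 g.py .503 .275 .062 -48 90;python3 -c "
from h import *
im=snap('scene','p5.png')
p=im['pixels']; cv2.imwrite('pics/p5.png',cv2.resize(p[150:375,150:420],None,fx=2.5,fy=2.5,interpolation=cv2.INTER_CUBIC))"
```

```text
time_s: 13.85
position: [0.5138, 0.2662, 0.0935]
eef_rot: [0.374, 0.846, -0.155, 0.348]
force: [0.4, -0.1, -0.8]
gripper_width: 0.044
grip_force: 82.3
t 13.85 pos [0.5138 0.2662 0.0935] dp mm [ -1.8  -1.2 -34.9] dr deg [-0.1 -0.3 -0.3] F [ 0.4 -0.1 -0.8] w 0.044 q [ 0.61  0.62  1.59 -0.93  1.05  0.41]
```

View pics/p5.png

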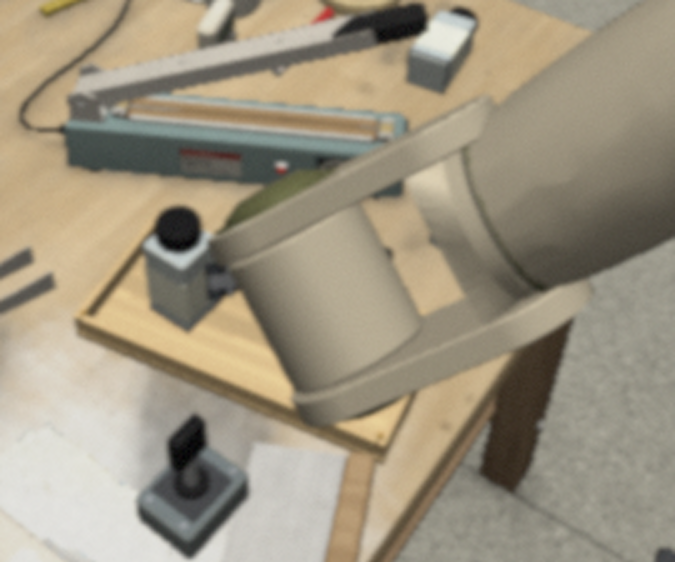

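Clear of both d and the switch (paddle at crop (188,440)). Lowering the rest of the way.

```bash

python3 -m pendant '[{"dr":[-0.1,-0.3,0],"dp":[-1,-1,-14],"claw":40},{"dr":[0,0,0],"dp":[-1,0,-10],"claw":40},{"dr":[0,0,0],"dp":[0,0,-5],"claw":40},{"dr":[0,0,0],"dp":[0,0,0],"claw":40}]' 
python3 g.py .503 .275 .062 -48 90
```

```text
time_s: 14.4
position: [0.5118, 0.2652, 0.0642]
eef_rot: [0.374, 0.845, -0.155, 0.35]
force: [-0.8, 0.0, -1.2]
gripper_width: 0.044
grip_force: 82.3
t 14.4 pos [0.5118 0.2652 0.0642] dp mm [ 0.2 -0.2 -5.6] dr deg [ 0.   0.  -0.3] F [-0.8  0.  -1.2] w 0.044 q [ 0.61  0.66  1.62 -0.97  1.02  0.48]
```

```bash

python3 -m pendant '[{"dr":[0,0,0],"dp":[0,0,-2],"claw":40},{"dr":[0,0,0],"dp":[0,0,-1],"claw":40},{"dr":[0,0,0],"dp":[0,0,0],"claw":40}]' 
python3 g.py .503 .275 .062 -48 90
```

```text
time_s: 14.78
position: [0.5118, 0.2653, 0.0616]
eef_rot: [0.374, 0.845, -0.155, 0.35]
force: [0.3, 0.5, -3.2]
gripper_width: 0.0443
grip_force: 82.3
t 14.775 pos [0.5118 0.2653 0.0616] dp mm [ 0.2 -0.2 -3. ] dr deg [-0.   0.1 -0.3] F [ 0.3  0.5 -3.2] w 0.0443 q [ 0.61  0.67  1.62 -0.97  1.01  0.49]
```

```bash

python3 -m pendant '[{"dr":[0,0,0],"dp":[0,0,-1],"claw":40},{"dr":[0,0,0],"dp":[0,0,-1],"claw":40},{"dr":[0,0,0],"dp":[0,0,0],"claw":40}]' 
python3 -m pendant '[{"dr":[0,0,0],"dp":[0,0,-1],"claw":40},{"dr":[0,0,0],"dp":[0,0,-1],"claw":40},{"dr":[0,0,0],"dp":[0,0,0],"claw":40}]'
```

```text
time_s: 15.15
position: [0.5121, 0.2654, 0.0613]
eef_rot: [0.374, 0.844, -0.155, 0.351]
force: [-5.1, 0.8, 10.7]
gripper_width: 0.0444
grip_force: 83.7
time_s: 15.52
position: [0.5124, 0.2653, 0.0612]
eef_rot: [0.374, 0.844, -0.155, 0.353]
force: [-10.7, 2.0, 23.3]
gripper_width: 0.0441
grip_force: 85.3
```

```bash

python3 -m pendant '[{"dr":[0,0,0],"dp":[0,0,3],"claw":44},{"dr":[0,0,0],"dp":[0,0,0],"claw":50},{"dr":[0,0,0],"dp":[0,0,0],"claw":60},{"dr":[0,0,0],"dp":[0,0,0],"claw":60},{"dr":[0,0,0],"dp":[0,0,0],"claw":60}]' 20
python3 -m pendant '[{"dr":[0,0,0],"dp":[-5,5,7],"claw":60},{"dr":[0,0,0],"dp":[-9,10,14],"claw":60},{"dr":[0,0,0],"dp":[-9,10,14],"claw":60},{"dr":[0,0,0],"dp":[-9,10,14],"claw":60},{"dr":[0,0,0],"dp":[-9,10,14],"claw":60},{"dr":[0,0,0],"dp":[-9,10,20],"claw":60},{"dr":[0,0,0],"dp":[-9,10,30],"claw":60},{"dr":[0,0,0],"dp":[0,0,50],"claw":60},{"dr":[0,0,0],"dp":[0,0,40],"claw":85}]'
python3 g.py .590 -.146 .025 -83.3 0 50 ;python3 -c "
from h import *
im=snap('scene','p6.png')
p=im['pixels']; cv2.imwrite('pics/p6.png',cv2.resize(p[150:375,150:420],None,fx=2.5,fy=2.5,interpolation=cv2.INTER_CUBIC))"
```

```text
time_s: 16.15
position: [0.5118, 0.2652, 0.0604]
eef_rot: [0.374, 0.845, -0.155, 0.35]
force: [-0.4, 0.5, -1.0]
gripper_width: 0.0599
grip_force: 0.0
time_s: 17.27
position: [0.4522, 0.3308, 0.266]
eef_rot: [0.374, 0.845, -0.154, 0.35]
force: [-0.0, -0.5, -0.9]
gripper_width: 0.0759
grip_force: 0.0
t 17.275 pos [0.4522 0.3308 0.266 ] dp mm [ 137.3 -472.3 -253.3] dr deg [ 87.5  40.  -26.9] F [-0.  -0.5 -0.9] w 0.0759 q [ 0.77  0.44  1.39 -0.8   1.42  0.21]
```

View pics/p6.png

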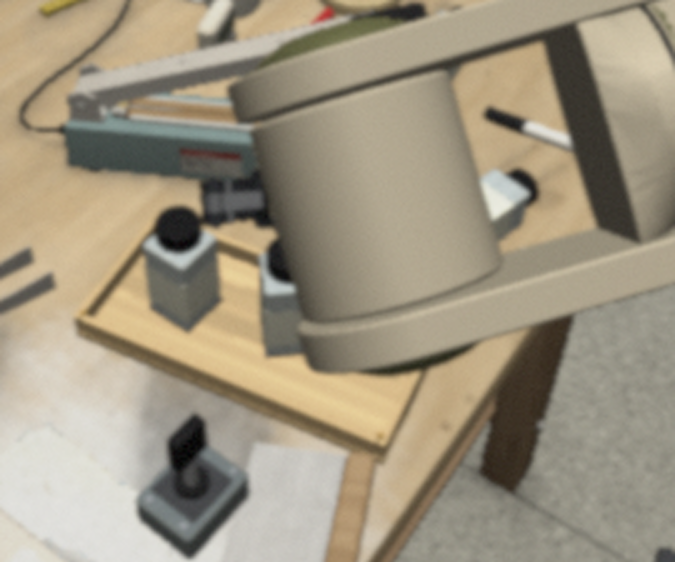

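Tin b stands in the tray at crop (282,305). Next is tin c, with a steeper final tool (55° tilt).

```bash
python3 g.py .590 -.146 .16 -83.3 0 55
```

```text
t 17.325 pos [0.4532 0.3315 0.2715] dp mm [ 136.1 -472.  -122.4] dr deg [ 92.   42.4 -25.5] F [0.4 0.  5.4] w 0.0827 q [ 0.77  0.43  1.38 -0.8   1.42  0.2 ]
```

```bash

python3 -m pendant '[{"dr":[7.6,3.5,-2.1],"dp":[11,-39,0],"claw":85},{"dr":[7.6,3.5,-2.1],"dp":[11,-39,0],"claw":85},{"dr":[7.6,3.5,-2.1],"dp":[11,-39,0],"claw":85},{"dr":[7.6,3.5,-2.1],"dp":[11,-39,0],"claw":85},{"dr":[7.6,3.5,-2.1],"dp":[11,-39,0],"claw":85},{"dr":[7.6,3.5,-2.1],"dp":[11,-39,0],"claw":85},{"dr":[7.6,3.5,-2.1],"dp":[11,-39,0],"claw":85},{"dr":[7.6,3.5,-2.1],"dp":[11,-39,0],"claw":85},{"dr":[7.6,3.5,-2.1],"dp":[11,-39,-20],"claw":85},{"dr":[7.6,3.5,-2.1],"dp":[11,-39,-30],"claw":85},{"dr":[7.6,3.5,-2.1],"dp":[11,-39,-35],"claw":85},{"dr":[7.6,3.5,-2.1],"dp":[11,-39,-35],"claw":85},{"dr":[0,0,0],"dp":[0,0,0],"claw":85}]' 
python3 g.py .590 -.146 .027 -83.3 0 55
```

```text
time_s: 18.95
position: [0.5831, -0.1394, 0.1347]
eef_rot: [0.587, 0.665, 0.303, -0.348]
force: [1.2, 1.8, 0.9]
gripper_width: 0.085
grip_force: 0.0
t 18.95 pos [ 0.5831 -0.1394  0.1347] dp mm [   6.2   -1.  -118.6] dr deg [ 0.1 -0.3 -0.5] F [1.2 1.8 0.9] w 0.085 q [-0.7   0.91  1.03  0.63  1.94 -0.82]
```

```bash

python3 -m pendant '[{"dr":[0,0,0],"dp":[3,0,-25],"claw":85},{"dr":[0,0,0],"dp":[3,-1,-30],"claw":85},{"dr":[0,0,0],"dp":[0,0,-25],"claw":85},{"dr":[0,0,0],"dp":[0,0,-20],"claw":85},{"dr":[0,0,0],"dp":[0,0,-12],"claw":85},{"dr":[0,0,0],"dp":[0,0,-5],"claw":85},{"dr":[0,0,0],"dp":[0,0,0],"claw":85}]' 
python3 g.py .590 -.146 .027 -83.3 0 55
```

```text
time_s: 19.82
position: [0.5909, -0.1389, 0.0268]
eef_rot: [0.586, 0.67, 0.303, -0.341]
force: [0.1, 0.4, 0.4]
gripper_width: 0.0849
grip_force: 0.0
t 19.825 pos [ 0.5909 -0.1389  0.0268] dp mm [ -1.6  -1.6 -10.7] dr deg [ 0.7  0.5 -0.8] F [0.1 0.4 0.4] w 0.0849 q [-0.69  1.05  1.04  0.61  1.8  -0.92]
```

```bash

python3 -m pendant '[{"dr":[0.3,0.2,-0.4],"dp":[-1,-1,-5],"claw":85},{"dr":[0.3,0.2,-0.4],"dp":[0,0,-5],"claw":85},{"dr":[0,0,0],"dp":[0,0,0],"claw":85}]' 
python3 g.py .590 -.146 .027 -83.3 0 55
```

```text
time_s: 20.2
position: [0.5896, -0.1398, 0.016]
eef_rot: [0.59, 0.663, 0.307, -0.344]
force: [-0.2, -0.7, 0.4]
gripper_width: 0.0847
grip_force: 0.0
t 20.2 pos [ 0.5896 -0.1398  0.016 ] dp mm [-0.2 -0.7  0.1] dr deg [ 0.1 -0.   0.1] F [-0.2 -0.7  0.4] w 0.0847 q [-0.7   1.07  1.04  0.61  1.79 -0.92]
```

```bash

python3 -m pendant '[{"dr":[0,0,0],"dp":[0,0,0],"claw":40},{"dr":[0,0,0],"dp":[0,0,0],"claw":40},{"dr":[0,0,0],"dp":[0,0,0],"claw":40},{"dr":[0,0,0],"dp":[0,0,0],"claw":40},{"dr":[0,0,0],"dp":[0,0,0],"claw":40},{"dr":[0,0,0],"dp":[0,0,0],"claw":40}]' 80
python3 -m pendant '[{"dr":[0,0,0],"dp":[0,0,10],"claw":40},{"dr":[0,0,0],"dp":[0,0,30],"claw":40},{"dr":[0,0,0],"dp":[0,0,40],"claw":40},{"dr":[0,0,0],"dp":[0,0,45],"claw":40},{"dr":[0,0,0],"dp":[0,0,45],"claw":40},{"dr":[0,0,0],"dp":[0,0,40],"claw":40},{"dr":[0,0,0],"dp":[0,0,0],"claw":40}]' 
python3 g.py .5 -.1 .23 -83.3 90 55
```

```text
time_s: 20.95
position: [0.59, -0.14, 0.0169]
eef_rot: [0.59, 0.663, 0.307, -0.344]
force: [0.7, -3.0, 5.1]
gripper_width: 0.0442
grip_force: 81.9
time_s: 21.82
position: [0.5902, -0.1398, 0.2292]
eef_rot: [0.59, 0.664, 0.306, -0.342]
force: [0.2, 0.3, -1.4]
gripper_width: 0.0445
grip_force: 81.5
t 21.825 pos [ 0.5902 -0.1398  0.2292] dp mm [-88.9  29.   -4.8] dr deg [-89.  -10.3  -0.2] F [ 0.2  0.3 -1.4] w 0.0445 q [-0.7   0.82  0.93  0.69  2.07 -0.7 ]
```

```bash

python3 -m pendant '[{"dr":[-8.9,-1,0],"dp":[-9,3,1],"claw":40},{"dr":[-8.9,-1,0],"dp":[-9,3,1],"claw":40},{"dr":[-8.9,-1,0],"dp":[-9,3,1],"claw":40},{"dr":[-8.9,-1,0],"dp":[-9,3,1],"claw":40},{"dr":[-8.9,-1,0],"dp":[-9,3,1],"claw":40},{"dr":[-8.9,-1,0],"dp":[-9,3,1],"claw":40},{"dr":[-8.9,-1,0],"dp":[-9,3,1],"claw":40},{"dr":[-8.9,-1,0],"dp":[-9,3,1],"claw":40},{"dr":[-8.9,-1,0],"dp":[-9,3,1],"claw":40},{"dr":[-8.9,-1,0],"dp":[-9,3,1],"claw":40},{"dr":[0,0,0],"dp":[0,0,0],"claw":40}]' 
python3 g.py .435 .265 .23 -48 90 55
```

```text
time_s: 23.2
position: [0.4987, -0.1078, 0.2345]
eef_rot: [0.634, 0.714, -0.201, 0.219]
force: [0.2, -0.6, -1.4]
gripper_width: 0.0441
grip_force: 81.7
t 23.2 pos [ 0.4987 -0.1078  0.2345] dp mm [-56.4 364.7 -10. ] dr deg [-0.2 -0.6 35.4] F [ 0.2 -0.6 -1.4] w 0.0441 q [-0.14  0.25  1.65 -0.64  1.16 -0.02]
```

```bash

python3 -m pendant '[{"dr":[0,0,2],"dp":[-3,20,0],"claw":40},{"dr":[0,0,3.5],"dp":[-6,38,0],"claw":40},{"dr":[0,0,4],"dp":[-7,43,0],"claw":40},{"dr":[0,0,4],"dp":[-7,43,0],"claw":40},{"dr":[0,0,4],"dp":[-7,43,0],"claw":40},{"dr":[0,0,4],"dp":[-7,43,0],"claw":40},{"dr":[0,0,4],"dp":[-7,43,0],"claw":40},{"dr":[0,0,4],"dp":[-6,43,0],"claw":40},{"dr":[0,0,3.5],"dp":[-4,30,0],"claw":40},{"dr":[0,0,2],"dp":[-2,19,0],"claw":40},{"dr":[0,0,0],"dp":[0,0,0],"claw":40}]' 
python3 g.py .435 .265 .062 -48 90 55;python3 -c "
from h import *
from g import *
for n in ('top','scene'):
  im=get_image(n); P=onplane(im,[(212,195.25)],.117)
  print(n,proj(im,[[.598,.297,.117],[.503,.275,.117],[.435,.265,.117]]))
  p=im['pixels']; c=p[150:300,150:330] if n=='top' else p[180:330,170:350]
  cv2.imwrite('pics/q_'+n+'.png',cv2.resize(c,None,fx=2.2,fy=2.2,interpolation=cv2.INTER_CUBIC))
cv2.imwrite('pics/q.png',np.hstack([cv2.imread('pics/q_top.png'),cv2.imread('pics/q_scene.png')]))"
```

```text
time_s: 24.58
position: [0.444, 0.2554, 0.2362]
eef_rot: [0.392, 0.871, -0.125, 0.27]
force: [-0.4, -0.1, -2.4]
gripper_width: 0.0444
grip_force: 81.7
t 24.575 pos [0.444  0.2554 0.2362] dp mm [  -1.7    1.5 -179.7] dr deg [-0.1 -0.5  0.6] F [-0.4 -0.1 -2.4] w 0.0444 q [ 0.6   0.29  1.59 -0.64  1.25  0.08]
top [[211.8628321  195.28611523]
 [219.25613482 232.82099954]
 [222.34347217 260.28079809]]
scene [[222.43460728 238.37099677]
 [266.40707323 252.17481184]
 [297.87468574 264.40685673]]
```

View pics/q.png

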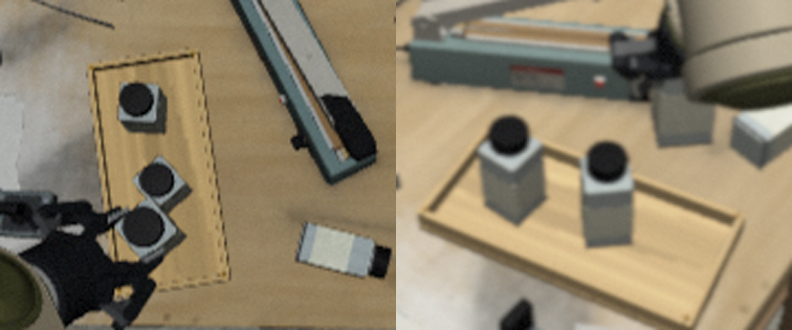

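b's cap is at top px (221,232), so b is at about (.504,.270), as planned; held c's cap is at (216,254). c goes slightly to the left so the fingers clear b.

```bash
python3 -c "
from h import *
im=get_image('top'); print(onplane(im,[(216.4,254.1)],.297),onplane(im,[(221.4,232.3)],.117))"
python3 -m pendant '[{"dr":[0,0,0],"dp":[-2,6,-15],"claw":40},{"dr":[0,0,0],"dp":[-4,8,-30],"claw":40},{"dr":[0,0,0],"dp":[-2,7,-35],"claw":40},{"dr":[0,0,0],"dp":[0,0,-35],"claw":40},{"dr":[0,0,0],"dp":[0,0,-20],"claw":40},{"dr":[0,0,0],"dp":[0,0,-10],"claw":40},{"dr":[0,0,0],"dp":[0,0,0],"claw":40}]' 
python3 g.py .429 .285 .062 -48 90 55
```

```text
[[0.43713111 0.25518335 0.297     ]] [[0.50437723 0.26970254 0.117     ]]
time_s: 25.6
position: [0.436, 0.2762, 0.0916]
eef_rot: [0.392, 0.87, -0.125, 0.271]
force: [-0.9, 0.3, -1.3]
gripper_width: 0.0443
grip_force: 81.6
t 25.6 pos [0.436  0.2762 0.0916] dp mm [  0.3   0.7 -35.1] dr deg [-0.1 -0.4  0.6] F [-0.9  0.3 -1.3] w 0.0443 q [ 0.64  0.49  1.72 -0.73  1.02  0.34]
```

```bash

python3 -m pendant '[{"dr":[-0.1,-0.4,0],"dp":[0,6,-14],"claw":40},{"dr":[0,0,0],"dp":[0,0,-10],"claw":40},{"dr":[0,0,0],"dp":[0,0,-6],"claw":40},{"dr":[0,0,0],"dp":[0,0,0],"claw":40}]' 
python3 -m pendant '[{"dr":[0,0,0],"dp":[0,0,-1.5],"claw":40},{"dr":[0,0,0],"dp":[0,0,-1.5],"claw":40},{"dr":[0,0,0],"dp":[0,0,0],"claw":40}]'
```

```text
time_s: 26.1
position: [0.4359, 0.2821, 0.0615]
eef_rot: [0.392, 0.869, -0.124, 0.274]
force: [0.8, 0.3, -1.3]
gripper_width: 0.0445
grip_force: 81.7
time_s: 26.48
position: [0.4358, 0.2822, 0.0586]
eef_rot: [0.392, 0.869, -0.124, 0.274]
force: [0.0, -0.2, -0.7]
gripper_width: 0.0445
grip_force: 81.7
```

```bash

python3 -m pendant '[{"dr":[0,0,0],"dp":[0,0,-1.5],"claw":40},{"dr":[0,0,0],"dp":[0,0,0],"claw":40}]' 
python3 -m pendant '[{"dr":[0,0,0],"dp":[0,0,-1.5],"claw":40},{"dr":[0,0,0],"dp":[0,0,0],"claw":40}]'
```

```text
time_s: 26.72
position: [0.4361, 0.2824, 0.0584]
eef_rot: [0.392, 0.869, -0.124, 0.275]
force: [-4.3, 0.2, 9.8]
gripper_width: 0.0443
grip_force: 83.0
time_s: 26.98
position: [0.4362, 0.2824, 0.0583]
eef_rot: [0.392, 0.869, -0.124, 0.276]
force: [-9.6, 1.8, 23.9]
gripper_width: 0.0443
grip_force: 84.7
```

```bash

python3 -m pendant '[{"dr":[0,0,0],"dp":[0,0,2.5],"claw":44},{"dr":[0,0,0],"dp":[0,0,0],"claw":50},{"dr":[0,0,0],"dp":[0,0,0],"claw":58},{"dr":[0,0,0],"dp":[0,0,0],"claw":58},{"dr":[0,0,0],"dp":[0,0,0],"claw":58}]' 20
python3 -m pendant '[{"dr":[0,0,0],"dp":[-3,3,7],"claw":58},{"dr":[0,0,0],"dp":[-7,8,16],"claw":58},{"dr":[0,0,0],"dp":[-7,8,16],"claw":58},{"dr":[0,0,0],"dp":[-7,8,16],"claw":58},{"dr":[0,0,0],"dp":[-8,9,17],"claw":58},{"dr":[0,0,0],"dp":[-8,9,17],"claw":58},{"dr":[0,0,0],"dp":[-10,10,25],"claw":58},{"dr":[0,0,0],"dp":[-10,10,35],"claw":30},{"dr":[0,0,0],"dp":[0,0,40],"claw":0},{"dr":[0,0,0],"dp":[0,0,30],"claw":0},{"dr":[0,0,0],"dp":[0,0,0],"claw":0}]'
python3 -c "
from h import *
from g import *
st=ctrl.get_state(); print(np.round(st['joint_positions'],2), Ro.from_quat(st['eef_rot']).as_matrix().round(2))
for n in ('top','scene'):
  im=get_image(n)
  p=im['pixels']; c=p[150:300,130:310] if n=='top' else p[180:380,170:410]
  cv2.imwrite('pics/q_'+n+'.png',cv2.resize(c,(396,330),interpolation=cv2.INTER_CUBIC))
cv2.imwrite('pics/q2.png',np.hstack([cv2.imread('pics/q_top.png'),cv2.imread('pics/q_scene.png')]))"
```

```text
time_s: 27.6
position: [0.4358, 0.2822, 0.0579]
eef_rot: [0.392, 0.869, -0.124, 0.274]
force: [0.3, 0.0, 0.3]
gripper_width: 0.0581
grip_force: 0.0
time_s: 28.98
position: [0.3759, 0.3479, 0.2794]
eef_rot: [0.393, 0.869, -0.122, 0.275]
force: [0.0, -0.0, -0.8]
gripper_width: -0.0001
grip_force: 0.0
[ 0.83  0.33  1.42 -0.61  1.48  0.19] [[-0.54  0.75  0.38]
 [ 0.62  0.66 -0.43]
 [-0.57  0.   -0.82]]
```

View pics/q2.png

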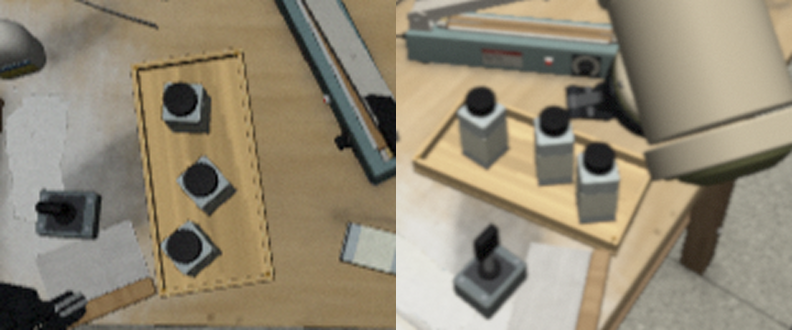

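All three stand: the caps in the left view are at (180,100), (201,181) and (186,248). The switch paddle is at (50,210). Next is positioning for the push.

```bash
python3 -c "
from g import *
delta(np.array([.415,.439,.16]),Ro.from_matrix([[-1,0,0],[0,1,0],[0,0,-1]]))"
```

```text
t 29.075 pos [0.3754 0.3472 0.2765] dp mm [  39.6   91.8 -116.5] dr deg [14.9 32.8 47. ] F [-0.9 -0.2 -0.2] w 0.0002 q [ 0.83  0.33  1.43 -0.61  1.47  0.19]
```

```bash

python3 -m pendant '[{"dr":[2.1,4.7,6.7],"dp":[5,13,0],"claw":0},{"dr":[2.1,4.7,6.7],"dp":[5,13,0],"claw":0},{"dr":[2.1,4.7,6.7],"dp":[5,13,0],"claw":0},{"dr":[2.1,4.7,6.7],"dp":[5,13,-10],"claw":0},{"dr":[2.1,4.7,6.7],"dp":[5,13,-25],"claw":0},{"dr":[2.1,4.7,6.7],"dp":[5,13,-35],"claw":0},{"dr":[2.1,4.7,6.7],"dp":[5,13,-35],"claw":0},{"dr":[0,0,0],"dp":[0,0,-25],"claw":0},{"dr":[0,0,0],"dp":[0,0,-25],"claw":0},{"dr":[0,0,0],"dp":[0,0,-10],"claw":0},{"dr":[0,0,0],"dp":[0,0,0],"claw":0}]'
python3 -c "
from g import *
delta(np.array([.475,.439,.086]),Ro.from_matrix([[-1,0,0],[0,1,0],[0,0,-1]]))
for n in ('top','scene'):
  im=get_image(n); print(n,proj(im,[[.472,.439,.110],[.472,.439,.092]]))
  p=im['pixels']; c=p[195:295,110:230] if n=='top' else p[280:380,170:290]
  cv2.imwrite('pics/q_'+n+'.png',cv2.resize(c,(396,330),interpolation=cv2.INTER_CUBIC))
cv2.imwrite('pics/q3.png',np.hstack([cv2.imread('pics/q_top.png'),cv2.imread('pics/q_scene.png')]))"
```

```text
time_s: 30.45
position: [0.4104, 0.438, 0.1114]
eef_rot: [0.001, 1.0, -0.002, -0.0]
force: [0.1, -0.0, -0.0]
gripper_width: -0.0
grip_force: 0.0
t 30.45 pos [0.4104 0.438  0.1114] dp mm [ 64.6   1.  -25.4] dr deg [ 0.2 -0.   0.1] F [ 0.1 -0.  -0. ] w -0.0 q [ 0.62  0.57  1.39 -0.    1.19 -0.94]
top [[153.58253953 244.6082746 ]
 [155.48590637 245.27216764]]
scene [[226.53053192 320.04775603]
 [227.10555303 325.65469077]]
```

View pics/q3.png

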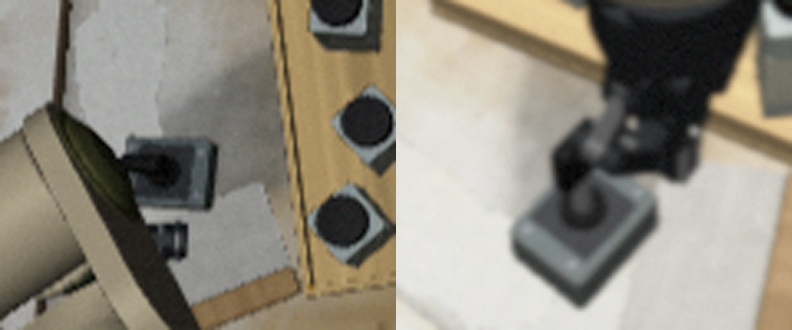

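My count of viewed pictures has gone over the limit of 10 (13 so far), so I'll view no more and work from numbers. The paddle sits on its predicted spot, with the fingers on the near side of it. Lower and push, watching the force.

```bash

python3 -m pendant '[{"dr":[0,0,0],"dp":[0,1,-15],"claw":0},{"dr":[0,0,0],"dp":[0,0,-10],"claw":0},{"dr":[0,0,0],"dp":[10,0,0],"claw":0},{"dr":[0,0,0],"dp":[10,0,0],"claw":0},{"dr":[0,0,0],"dp":[10,0,0],"claw":0},{"dr":[0,0,0],"dp":[10,0,0],"claw":0},{"dr":[0,0,0],"dp":[10,0,0],"claw":0},{"dr":[0,0,0],"dp":[0,0,0],"claw":0}]'
python3 -m pendant '[{"dr":[0,0,0],"dp":[6,0,0],"claw":0},{"dr":[0,0,0],"dp":[0,0,0],"claw":0}]'
python3 -m pendant '[{"dr":[0,0,0],"dp":[6,0,0],"claw":0},{"dr":[0,0,0],"dp":[0,0,0],"claw":0}]'
```

```text
time_s: 31.55
position: [0.4615, 0.4391, 0.0871]
eef_rot: [0.001, 1.0, -0.001, 0.0]
force: [-0.2, -0.8, 2.1]
gripper_width: -0.0
grip_force: 0.8
time_s: 31.8
position: [0.4669, 0.4392, 0.087]
eef_rot: [0.001, 1.0, -0.001, 0.0]
force: [-0.6, -1.3, 1.1]
gripper_width: -0.0001
grip_force: 0.7
time_s: 32.05
position: [0.473, 0.4393, 0.0869]
eef_rot: [0.001, 1.0, -0.001, 0.0]
force: [-1.3, -0.4, 0.9]
gripper_width: 0.0
grip_force: 0.7
```

```bash

python3 -m pendant '[{"dr":[0,0,0],"dp":[4,0,0],"claw":0},{"dr":[0,0,0],"dp":[0,0,0],"claw":0},{"dr":[0,0,0],"dp":[0,0,0],"claw":0}]'
python3 -c "
from h import *
for i in range(3): s=ctrl.get_state(); print(s['force'].round(1)); im=get_image('top')
ref=cv2.imread('pics/top0.png'); p=im['pixels']
# black paddle-ish pixels in window now vs. at the start
for a in (ref,p):
  g=cv2.cvtColor(a,cv2.COLOR_BGR2GRAY)[232:262,140:180]; ys,xs=np.nonzero(g<45); print(len(xs),xs.mean()+140,ys.mean()+232,ys.min()+232,ys.max()+232)
"
```

```text
time_s: 32.42
position: [0.4768, 0.4393, 0.087]
eef_rot: [0.001, 1.0, -0.001, 0.0]
force: [-1.9, -0.8, 0.6]
gripper_width: -0.0003
grip_force: 0.7
[-1.9 -0.8  0.6]
[-1.2  0.7 -0.2]
[-2.1  0.1  0.5]
279 160.29390681003585 246.42652329749103 239 257
361 162.33240997229916 245.3545706371191 232 261
```

```bash

python3 -m pendant '[{"dr":[0,0,0],"dp":[4,0,0],"claw":0},{"dr":[0,0,0],"dp":[0,0,0],"claw":0},{"dr":[0,0,0],"dp":[0,0,0],"claw":0}]'
python3 -m pendant '[{"dr":[0,0,0],"dp":[3,0,0],"claw":0},{"dr":[0,0,0],"dp":[0,0,0],"claw":0},{"dr":[0,0,0],"dp":[0,0,0],"claw":0}]'
python3 -m pendant '[{"dr":[0,0,0],"dp":[3,0,0],"claw":0},{"dr":[0,0,0],"dp":[0,0,0],"claw":0},{"dr":[0,0,0],"dp":[0,0,0],"claw":0}]'
```

```text
time_s: 32.95
position: [0.4809, 0.4393, 0.087]
eef_rot: [0.001, 1.0, -0.001, 0.0]
force: [-1.9, 0.5, 1.3]
gripper_width: 0.0002
grip_force: 0.9
time_s: 33.33
position: [0.484, 0.4393, 0.0873]
eef_rot: [0.001, 1.0, -0.001, 0.001]
force: [-1.6, 0.0, 3.1]
gripper_width: -0.0002
grip_force: 1.3
time_s: 33.7
position: [0.4869, 0.4393, 0.0871]
eef_rot: [0.001, 1.0, -0.001, 0.0]
force: [-1.2, 0.3, 3.2]
gripper_width: -0.0003
grip_force: 1.5
```

```bash

python3 -m pendant '[{"dr":[0,0,0],"dp":[3,0,0],"claw":0},{"dr":[0,0,0],"dp":[0,0,0],"claw":0},{"dr":[0,0,0],"dp":[0,0,0],"claw":0}]'
python3 -m pendant '[{"dr":[0,0,0],"dp":[3,0,0],"claw":0},{"dr":[0,0,0],"dp":[0,0,0],"claw":0},{"dr":[0,0,0],"dp":[0,0,0],"claw":0}]'
python3 -c "
from h import *
s=ctrl.get_state(); print(s['force'].round(1),s['moment'].round(2))
im=get_image('scene'); ref=cv2.imread('pics/scene0.png'); p=im['pixels']
for a in (ref,p):
  g=cv2.cvtColor(a,cv2.COLOR_BGR2GRAY)[305:350,205:250]
  for r in g[::2]: print(''.join('#' if v<35 else '+' if v<60 else '.' for v in r))
  print()
for f in (0,.25,.45):
  c=np.array([.472+.056*np.sin(f),.439,.036+.056*np.cos(f)]); print(f,proj(im,[c]))
"
```

```text
time_s: 34.08
position: [0.4898, 0.4392, 0.087]
eef_rot: [0.001, 1.0, -0.001, 0.0]
force: [-2.4, 0.1, 2.6]
gripper_width: 0.0004
grip_force: 1.3
time_s: 34.45
position: [0.4929, 0.4392, 0.087]
eef_rot: [0.001, 1.0, -0.001, 0.0]
force: [-1.9, -0.6, 3.4]
gripper_width: -0.0001
grip_force: 1.2
[-1.9 -0.6  3.4] [ 0.    0.21 -0.02]
.............................................
.............................................
.............................................
.............................................
.............................................
.............................................
......................+++....................
....................++###+...................
..................++######...................
................++#+######+..................
..............++++########+..................
.............+############+..................
.............+###########+...................
.............+##########+....................
.............+########++.....................
..............######++.......................
..............+###++....+++........
[... 748 characters left out ...]
.....+##############+........................
......+###########+..........................
.......+########++...........................
........+#####+..............................
..........+#++...............................
.............................................
.......................++++..................
........................++++.................
..............+++.......+++++................
..............++++......+++++................
...............+++++++++++#++................
................++++###+#++.............++...
..................+++++++.............++++...

0 [[227.10555303 325.65469077]]
0.25 [[221.15604016 322.2729971 ]]
0.45 [[216.81320435 320.51803233]]
```

```bash

python3 -m pendant '[{"dr":[0,0,0],"dp":[3,0,0],"claw":0},{"dr":[0,0,0],"dp":[0,0,0],"claw":0},{"dr":[0,0,0],"dp":[0,0,0],"claw":0}]'
python3 -m pendant '[{"dr":[0,0,0],"dp":[3,0,0],"claw":0},{"dr":[0,0,0],"dp":[0,0,0],"claw":0},{"dr":[0,0,0],"dp":[0,0,0],"claw":0}]'
python3 -c "
from h import *
s=ctrl.get_state(); print(s['force'].round(1),s['moment'].round(2))
im=get_image('scene'); p=im['pixels']
g=cv2.cvtColor(p,cv2.COLOR_BGR2GRAY)[305:350,200:245]
for r in g[::2]: print(''.join('#' if v<35 else '+' if v<60 else '.' for v in r))
"
```

```text
time_s: 34.88
position: [0.4959, 0.4392, 0.0871]
eef_rot: [0.001, 1.0, -0.001, 0.0]
force: [-1.3, 0.5, 1.3]
gripper_width: -0.0001
grip_force: 1.3
time_s: 35.25
position: [0.4989, 0.4392, 0.087]
eef_rot: [0.001, 1.0, -0.001, 0.0]
force: [-0.4, 0.1, 2.5]
gripper_width: -0.0002
grip_force: 1.3
[-0.4  0.1  2.5] [ 0.    0.21 -0.01]
+++++++#########++++.........................
##############++++++.........................
#############++..+++.........................
##############+..+++.........................
.........+####+...++++.......................
...........+##+...++##+......................
...........+##+..++####......................
..........+############+.....................
.........+##############+....................
..........###############+...................
...........##############+...................
...........+###########+.....................
............+########++......................
.............+#####+.........................
...............++++..........................
.............................................
............................++++.............
.............................++++............
...................+++.......+++++...........
...................++++......++#++...........
....................++++++++++#+++...........
....................++++#++###+++............
.......................+++++++.............++
```

The paddle stopped following over the last 6 mm, and the contact force points upward, so the tip is riding on its top edge. I'll lift clear, come back, and push lower.

```bash

python3 -m pendant '[{"dr":[0,0,0],"dp":[0,0,15],"claw":0},{"dr":[0,0,0],"dp":[0,0,25],"claw":0},{"dr":[0,0,0],"dp":[0,0,20],"claw":0},{"dr":[0,0,0],"dp":[-20,0,0],"claw":0},{"dr":[0,0,0],"dp":[-35,0,0],"claw":0},{"dr":[0,0,0],"dp":[-35,0,0],"claw":0},{"dr":[0,0,0],"dp":[0,0,0],"claw":0}]'
cat > asc.py <<'E'
from h import *
s=ctrl.get_state(); print(s['force'].round(1),s['position'].round(4))
im=get_image('scene'); g=cv2.cvtColor(im['pixels'],cv2.COLOR_BGR2GRAY)[295:350,195:255]
for r in g[::2]: print(''.join('#' if v<35 else '+' if v<60 else '-' if v<110 else '.' for v in r))
x=s['position']; print('tip px',(proj(im,[x])-[195,295]).round(1), 'paddle at 0',(proj(im,[[.472,.439,.092],[.472,.439,.110],[.472,.439,.074]])-[195,295]).round(1))
E
python3 asc.py
```

```text
time_s: 36.17
position: [0.4074, 0.4396, 0.1483]
eef_rot: [-0.0, 1.0, -0.001, 0.001]
force: [0.0, -0.7, -0.2]
gripper_width: 0.0
grip_force: 0.0
[ 0.  -0.7 -0.2] [0.4074 0.4396 0.1483]
..................--------............-++----++#############
....................-----------........------+#+############
........................------------...------+##############
................................------------+###############
.................................-----------+++-+###########
................................-----------+++---+++++++####
.............................--++---------+++++-++++++++++##
...........................--++----------++------+++++++++##
...........................-+++--....---+++-------+++++++###
............................--+----..---+++++++++++++++#####
..............................--------+++++#################
..............................--++++++++++++################
............................--++++###++++###################
..........................--++++####+-...---------------+###
........................--+++++#####+-...................-++

[... 165 characters left out ...]
.................
......................-+#########+--........................
......................-+########++---.......................
.......................-######++--------....................
.......................-+###++----+++-----..................
.....................----+++------++++-------...............
...................-----++++------+++++--------.............
.................-------+++++----++++++--------....---......
................---------++++++++++++++-------...-----......
.................---------++###+##+++-------....--+++-......
....................--------+++++++-------....---++--.......
tip px [[60.7 32.2]] paddle at 0 [[32.1 30.7]
 [31.5 25. ]
 [32.7 36.1]]
```

```bash

python3 -m pendant '[{"dr":[0,0,0],"dp":[-7,2,-30],"claw":0},{"dr":[0,0,0],"dp":[0,0,-30],"claw":0},{"dr":[0,0,0],"dp":[0,0,-18],"claw":0},{"dr":[0,0,0],"dp":[0,0,0],"claw":0}]'
python3 asc.py
python3 -m pendant '[{"dr":[0,0,0],"dp":[15,0,0],"claw":0},{"dr":[0,0,0],"dp":[15,0,0],"claw":0},{"dr":[0,0,0],"dp":[15,0,0],"claw":0},{"dr":[0,0,0],"dp":[10,0,0],"claw":0},{"dr":[0,0,0],"dp":[10,0,0],"claw":0},{"dr":[0,0,0],"dp":[0,0,0],"claw":0}]'
python3 asc.py
```

```text
time_s: 36.72
position: [0.4021, 0.4409, 0.0683]
eef_rot: [0.001, 1.0, -0.002, -0.0]
force: [-0.0, 0.1, -0.2]
gripper_width: 0.0001
grip_force: 0.0
[-0.   0.1 -0.2] [0.4021 0.4409 0.0683]
................-----------------+++++++++++++++++++++++++++
....................----------------++++++++++++++++++++++++
........................--------------++++++++++++++++++++++
.............................-.-----------++++++++++++++++++
...................................---++-------+++++++++++++
.....................................-+###+++------------+++
......................................-####++++++++++++-----
......................................-+######++++######++++
.......................................-+###################
........................................-+##################
.........................................-+#################
..............................--++--......-+################
............................--+++#++-......-+###############
..........................--++++####-......-+###############
........................--+++++#####+-.....-+#############
[... 2136 characters left out ...]
.................
...................-########+++#++----......................
....................-#####+----------.......................
.....................-++++--------------....................
......................-----------++++-----..................
.....................-----+-------++++-------...............
...................-----++++------+++++--------.............
.................-------+++++-----+++++---------...---......
................---------++#++++++++#++-------...-----......
.................---------++####+++++-------....--+++-......
....................--------++++++--------....---++--.......
tip px [[34.1 39.8]] paddle at 0 [[32.1 30.7]
 [31.5 25. ]
 [32.7 36.1]]
```

```bash

python3 -m pendant '[{"dr":[0,0,0],"dp":[5,0,0],"claw":0},{"dr":[0,0,0],"dp":[5,0,0],"claw":0},{"dr":[0,0,0],"dp":[0,0,0],"claw":0}]'
python3 -m pendant '[{"dr":[0,0,0],"dp":[4,0,0],"claw":0},{"dr":[0,0,0],"dp":[0,0,0],"claw":0}]'
python3 -m pendant '[{"dr":[0,0,0],"dp":[4,0,0],"claw":0},{"dr":[0,0,0],"dp":[0,0,0],"claw":0}]'
python3 asc.py
```

```text
time_s: 37.95
position: [0.4769, 0.4413, 0.0688]
eef_rot: [0.001, 1.0, -0.001, 0.0]
force: [-3.0, -0.2, 0.1]
gripper_width: -0.0003
grip_force: 1.3
time_s: 38.2
position: [0.4809, 0.4413, 0.069]
eef_rot: [0.001, 1.0, -0.001, 0.0]
force: [-3.2, 0.7, -0.5]
gripper_width: 0.0003
grip_force: 1.4
time_s: 38.45
position: [0.485, 0.4413, 0.069]
eef_rot: [0.001, 1.0, -0.001, 0.0]
force: [-3.9, 0.3, -0.3]
gripper_width: 0.0001
grip_force: 1.6
[-3.9  0.3 -0.3] [0.485  0.4413 0.069 ]
..-##################################++#+-..................
..+####################+###############+-...................
.-++++######+#######++++++############+-....................
.-++--++##############################+--...................
.-----+++#########################+----------...............
...----+#########################+-.......--------..........
..----+++++######################-.........------------.....
.-----+-....--+#################+-.................---------
-----++--....--+++++########+----........................---
----+++++++---+++++++######-...--...........................
---+++------
[... 458 characters left out ...]
.................
...............-+###+---.....-----..........................
.................---.........--------.......................
........................-.....----------....................
.......................----....--++++-----..................
.....................-------....--+#++-------...............
...................-----+++--...--+++++--------.............
.................-------++++-----+++#++---------...---......
................---------++++++++++#+++-------...-----......
.................--------++#+#+####++-------...---+++-......
....................--------+++++++-------....---++--.......
tip px [[26.5 34.8]] paddle at 0 [[32.1 30.7]
 [31.5 25. ]
 [32.7 36.1]]
```

The switch is leaning well over (fx −3.9 N). A little more, then hold.

```bash

python3 -m pendant '[{"dr":[0,0,0],"dp":[3,0,0],"claw":0},{"dr":[0,0,0],"dp":[0,0,0],"claw":0},{"dr":[0,0,0],"dp":[0,0,0],"claw":0}]'
python3 -m pendant '[{"dr":[0,0,0],"dp":[1,0,0],"claw":0},{"dr":[0,0,0],"dp":[0,0,0],"claw":0},{"dr":[0,0,0],"dp":[0,0,0],"claw":0},{"dr":[0,0,0],"dp":[0,0,0],"claw":0},{"dr":[0,0,0],"dp":[0,0,0],"claw":0}]'
python3 asc.py
```

```text
time_s: 38.88
position: [0.4866, 0.4413, 0.0689]
eef_rot: [0.0, 1.0, -0.002, -0.001]
force: [-9.9, -0.5, 2.1]
gripper_width: 0.0
grip_force: 4.6
time_s: 39.5
position: [0.4868, 0.4413, 0.0688]
eef_rot: [0.0, 1.0, -0.002, -0.002]
force: [-13.3, -0.9, 3.8]
gripper_width: 0.0
grip_force: 6.7
[-13.3  -0.9   3.8] [0.4868 0.4413 0.0688]
-+##################################+##+-...................
-+##################+++++#############+-....................
-++-++#############++++###############--....................
-++--++##############################+---...................
.----+++#########################+------------..............
..---+##########################+-....-....-------..........
.----+++++++####################-.........-.-----------.....
-----+-.....-+#################+-..................---------
----++--....--+++++#######+-----.........................---
--++++--++--++++++++######+-..--............................
--+++-----+++++++++#######+++---............................
-+++++++++++++#+#########+++++--............................
+++++###################+---++-....
[... 313 characters left out ...]
.................
...............-+###+--......-----..........................
.................--..........--------.......................
..............................----------....................
.......................---.....--++++-----..................
.....................-------....--++++-------...............
...................------+---...--+++++--------.............
.................-------++++-----++#+++---------...---......
................---------+++++++++#+#++-------...-----......
.................--------++++##++##++-------....--+++-......
....................--------+++++++-------....--+++--.......
tip px [[25.7 34.4]] paddle at 0 [[32.1 30.7]
 [31.5 25. ]
 [32.7 36.1]]
```

The force jump to 13 N means it is at the stop. Hold a further second, slightly eased, then withdraw toward the robot and up.

```bash

python3 -m pendant '[{"dr":[0,0,0],"dp":[-2,0,0],"claw":0},{"dr":[0,0,0],"dp":[0,0,0],"claw":0},{"dr":[0,0,0],"dp":[0,0,0],"claw":0},{"dr":[0,0,0],"dp":[0,0,0],"claw":0},{"dr":[0,0,0],"dp":[0,0,0],"claw":0},{"dr":[0,0,0],"dp":[0,0,0],"claw":0},{"dr":[0,0,0],"dp":[0,0,0],"claw":0},{"dr":[0,0,0],"dp":[0,0,0],"claw":0}]'
python3 -m pendant '[{"dr":[0,0,0],"dp":[-5,0,0],"claw":0},{"dr":[0,0,0],"dp":[-6,0,0],"claw":0},{"dr":[0,0,0],"dp":[-8,0,0],"claw":0},{"dr":[0,0,0],"dp":[-15,0,0],"claw":0},{"dr":[0,0,0],"dp":[-25,0,0],"claw":0},{"dr":[0,0,0],"dp":[-25,0,0],"claw":0},{"dr":[0,0,0],"dp":[0,0,30],"claw":0},{"dr":[0,0,0],"dp":[0,0,50],"claw":0},{"dr":[0,0,0],"dp":[0,0,50],"claw":0},{"dr":[0,0,0],"dp":[0,0,30],"claw":0},{"dr":[0,0,0],"dp":[0,0,0],"claw":0},{"dr":[0,0,0],"dp":[0,0,0],"claw":0}]'
python3 asc.py; python3 -c "
from h import *
ref=cv2.imread('pics/top0.png'); p=get_image('top')['pixels']
for n,(y0,y1,x0,x1) in dict(marker=(235,290,350,370),tape=(135,180,375,420),a=(248,280,280,330)).items(): print(n,cv2.absdiff(ref,p)[y0:y1,x0:x1].mean().round(1))
g=cv2.cvtColor(p,cv2.COLOR_BGR2GRAY); c=cv2.HoughCircles(g[170:300,185:265],cv2.HOUGH_GRADIENT,1,15,param1=100,param2=8,minRadius=6,maxRadius=10); print(c[0][:4]+[185,170,0] if c is not None else c)"
```

```text
time_s: 40.55
position: [0.4865, 0.4413, 0.069]
eef_rot: [0.0, 1.0, -0.001, -0.0]
force: [-6.1, -0.0, 1.2]
gripper_width: -0.0005
grip_force: 2.9
time_s: 42.05
position: [0.4024, 0.4409, 0.2277]
eef_rot: [0.001, 1.0, -0.002, -0.0]
force: [-0.5, -0.2, 0.1]
gripper_width: -0.0003
grip_force: 0.0
[-0.5 -0.2  0.1] [0.4024 0.4409 0.2277]
.................---------.................................-
....................-----------.............................
........................------------........................
...............................----------...................
.....................................--------...............
..........................................--------..........
...........................................------------.....
...................................................---------
........................................................----
............................................................
............................................................
..............................--++--........................
............................--+++
[... 510 characters left out ...]
.....
......................--+###++----+++-----..................
.....................----++++-----++++-------...............
...................-----++++------+++++--------.............
.................-------+++++----++++++--------....---......
................---------++++++++++++++-------...-----......
.................---------++#+#+#++++-------....---++-......
....................--------+++++++-------....---++--.......
tip px [[62.3  5.7]] paddle at 0 [[32.1 30.7]
 [31.5 25. ]
 [32.7 36.1]]
marker 2.3
tape 2.3
a 2.3
[[213.5        261.5          8.19999981]
 [220.5        231.5          8.19999981]
 [211.5        194.5          8.19999981]
 [205.5        275.5          8.19999981]]
```

The switch is back in the middle. Marker, tape and tin a are unchanged, and three caps stand in the tray at (213,261), (220,231) and (211,194). Handing in.

```bash
python3 -c "
from rig import ctrl
print(ctrl.close_job())"
```

```text
the job is handed in; nothing more can be done
None
```

I handed the job in at about 42 s: tins b and c stand in the tray beside d, a lies where it was, and the switch was held at its stop for over a second and sprang back. No verdict came back, I viewed 13 pictures (limit 10), and the first switch push slipped and had to be repeated.

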